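# Seat the standards and hold the photometer's recessed calibration button

## Robot

A 7-joint arm with a two-finger parallel gripper is mounted at the origin on the work surface. World frame = base frame: x ahead of the robot, y to its left, z up, the work surface at z = 0. Lengths are in m, angles in degrees, forces in N, time in s.
With the tool pointing down it reaches from about 0.4 to 0.875 m from the base axis. Payload 6.5 kg.
Tool frame: the origin (TCP) lies between the finger pads; the fingertips stand 25 mm ahead of it and the grasp point (between the pads) lies 6 mm ahead of it; z points along the fingers, y is the line along which they close (so a half turn about z gives the same grasp; the last joint's range is limited). The gripper opens to 85 mm and grips with 20 to 120 N. Pads are 22 mm wide; open, the fingers measure 114 mm over their backs; the gripper's body (76 mm by 85 mm) begins 54 mm behind the grasp point. The pads swing forward as they close: fully open they stand 13 mm farther back than shut.
Start: joints at [69.718, 30.733, -0.252, 88.115, 0.149, 61.152, -4.079], TCP at [0.184, -0.623, 0.256] pointing down, gripper open.
Joint ranges: [-154.64, 154.64], [-21.42, 123.67], [-72.66, 72.17], [13.99, 137.28], [-74.86, 254.86], [10.95, 109.41], [-158.01, 158.01]. Speed limits (degrees/s): [136.94, 136.94, 180, 180, 180, 180, 180].

## Interface

Orientations are given as [roll, pitch, yaw] about the fixed x, y, z axes, in that order (R = Rz(yaw) Ry(pitch) Rx(roll)).
In Python, from cell import r gives the robot as it stands.
- The arm moves only by the tool servo_tool, never from a script. Its argument "rows" is a list of rows, each an object with "slide": the shift along the world's x, y, z in m, a list of three; "yaw": the turn about the world's z in rad. In form: [{"slide": [x, y, z], "yaw": yaw}, ...]. A call has 1 to 12 rows; each row shifts and turns the commanded pose from where the row before left it; what a row does not reach is not made up. A row lasts 1/10 s, in which the tool goes at most 50 mm and 8.59 degrees, less where a joint would pass 70% of its speed; a pose out of reach is approached as far as the arm can. A call is refused whole if a number of a shift passes 0.05 or a number of a turn 0.15, either way. A call with a gripper value outside its range is refused whole. "jaw" is the closure, from 0 (fully open) to 1 (shut), set as the call begins (left out, the last holds). The fingers move at their own pace and stop on an object; "squeeze" is the grip in N (left out, the last holds). Time passes only in rows, so rows that do not move let the fingers close. It gives the time, the measured TCP pose, the force, the opening and the grip force at its end, in the units of the state.
- r.get_state(): the state, without advancing time (a new reading comes with each control period).
- r.camera(name): name is "side" or "top"; returns a dict with "frame" (384x512x3 uint8, red, green, blue), "intrinsics" (3x3 intrinsics, pixels), "extrinsics" (4x4, takes a point from world to camera coordinates). Camera axes: x right, y up, looking along -z (the intrinsics and any distortion apply to the point x, -y, -z); pixel columns grow to the right and rows downward; lengths in m; the calibration is good to about 2 mm. A picture is of the moment at which its call begins. There is no depth.
- r.job_done(): hands the job in; it is judged then, once.
The state is a dict: "time_s": time; "q": joint angles; "joint_velocities": joint speeds; "joint_efforts": joint torques, N m; "tcp_pos": TCP position; "ee_rot": TCP orientation; "ft_force": force on the tool from outside, world axes, zero at the start; "moment": the same for the moment, N m; "width": finger opening in m; "gripper_force": force on a finger pad.
Only numpy, scipy, OpenCV 4.12 (cv2) and the standard library are available. Lean on these libraries where they do the work, as an engineer would, in place of code of your own. Each camera call takes 0.05 s, during which the arm holds its last target. There are 200 camera calls.

## Task

Calibrate the bench photometer: stand the round amber standard vial in the round well and the square glass standard cell in the square well, each fully home and let go. Then, and not before both are seated, use the orange stylus from the wooden rack to press the red calibration button: reach its steel tip down through the small yellow-ringed hole in the control panel and push the button at the bottom fully down. Finish still gripping the stylus and holding the button down, and leave the amber bottle, the dropper bottle and the blue slide box where they stand.

Things in the scene. Friction and masses are not known exactly. Their poses are not given: they have to be found in the camera images.
- photometer: Bench photometer with a teal metal case, 180 mm deep (its x) by 280 mm wide (its y), its top 95 mm above the table; fixed, it never moves. Origin: centre of the underside. Its +y part carries two square aluminium cell adapters, 75 mm apart along y; its -y part is a cream control panel with a display and flat keys (not used) and the yellow-ringed hole. It stands level, anywhere in front of the robot and turned by up to about 0.25 rad.
- aperture (a point): Centre of the mouth of the small round hole in the control panel, level with the panel's top (95 mm above the table); printed yellow ring 26 mm across round it. The hole is an 11 mm bore, straight down, with a 2.5 mm chamfer at the mouth. The flat red button fills the bore 14 mm below the mouth.
- cal_button (a joint): Travel of the red calibration button down its bore, in m: 0 up, 0.005 fully down (19 mm below the hole's mouth). Spring return: it starts to move at about 2 N and takes about 5 N fully down; it comes up again when let go.
- round_well: Aluminium adapter with the round well, 60 x 60 mm, in one of the photometer's two bays (which one varies), turned as the photometer is. Origin: centre of its underside, 43 mm above the table; the top is 55 mm above the origin (98 mm above the table, 3 mm above the case). Well on its axis: 33 mm across, 45 mm deep with a flat floor 10 mm above the origin; 2.5 mm chamfer at the mouth. Fixed.
- square_well: Aluminium adapter with the square well, in the other bay: the same outer sizes and origin; its well is 29 x 29 mm, sides along its own x and y, 45 mm deep with a flat floor 10 mm above the origin; 2.5 mm chamfer at the mouth. Fixed.
- vial: Round standard vial: amber glass with a black cap that has an orange disc on top; 30 mm across, 85 mm tall, 70 g or so, standing upright on the table. Origin: centre of its underside, z up its axis. Seated, it stands 40 mm out of its well.
- cell: Square standard cell: pale blue glass with a white cap that has a blue square on top; 26 x 26 mm with sides along its own x and y, 85 mm tall, 70 g or so, standing upright on the table at any yaw. Origin: centre of its underside, z up. Seated, it stands 40 mm out of its well.
- stylus: Stylus standing tip down in a hole of the wooden rack, loose, so it may lean by 2 or 3 degrees. 132 mm long, about 35 g: steel pin 5 mm across for the first 50 mm from the tip, then an orange handle 14 mm across from 58 to 130 mm. Origin: the tip; z runs up along the handle.
- stylus_tip (a point): The stylus's tip (the same point as the origin of stylus).
- rack: Wooden tube rack, a block 60 mm (its x) by 200 mm (its y), 55 mm tall, fixed; origin: centre of its underside. The stylus hole is on its y axis at y = -70 mm, 7 mm across and 45 mm deep, so the stylus's tip stands 10 mm above the table and its handle starts just above the block. Two red-capped tubes, fixed, stand at y = +10 and +60 mm, their tops 105 mm above the table.
- amber_bottle: Bystander: amber reagent bottle with a black cap, 56 mm across, 110 mm tall, loose. Origin: centre of the underside.
- dropper_bottle: Bystander: white dropper bottle with a red cap, 32 mm across, 70 mm tall, loose. Origin: centre of the underside.
- slide_box: Bystander: closed blue slide box, 90 x 170 mm, 34 mm tall, loose. Origin: centre of the underside.
There are look-alikes about, which are no part of the job. Leave any green or pink look-alike of the cell alone.

How it is judged:
By the outcome, as a careful person would: the job done as asked, in the order asked, and still so for the second after the job is handed in, while the arm keeps its last pose, push and grip.
It also fails if it takes over 72 s, if anything falls off the work surface, if the arm or the gripper's body presses on something with over 40 N, if the wrist force passes 120 N, or if a joint passes its speed limit or range.

## Working session

There is one attempt and no reset: what is moved stays moved. The work goes in short steps, Python scripts to look and compute and a tool call to move; the robot and the scene stay as the last step left them, time stands still between calls to the robot, and variables do not carry over. Pictures are saved under pics/ and viewed, at most 10 in all, crops included, and the job is handed in when it is done.

Besides the shell and the picture viewer there is one more tool, called after "Call:" as name([rows], argument=value, ...), one row to a line, values as JSON. servo_tool: Moves the arm, as the interface text tells. Its arguments: {"type":"object","properties":{"rows":{"type":"array"},"jaw":{"type":"number"},"squeeze":{"type":"number"}},"required":["rows"]}

```bash
mkdir -p pics
cat > h.py <<'E'
import numpy as np, cv2
from cell import r
def snap(n):
    c=r.camera(n); return c['frame'].copy(),np.array(c['intrinsics']),np.array(c['extrinsics'])
def ray(K,E,u,v):
    d=np.linalg.inv(K)@np.array([u,v,1.]); d=np.array([d[0],-d[1],-d[2]])
    R=E[:3,:3];return -R.T@E[:3,3], R.T@d
def onz(K,E,u,v,z):
    o,d=ray(K,E,u,v); return (o+d*(z-o[2])/d[2])
def proj(K,E,p):
    q=E[:3,:3]@np.asarray(p)+E[:3,3]; w=K@np.array([q[0],-q[1],-q[2]]); return w[:2]/w[2]
def save(n,im): cv2.imwrite('pics/'+n,im[:,:,::-1])
E
python3 - <<'E'
from h import *
for n in('top','side'):
    f,K,Ex=snap(n); save(n+'0.png',f); np.savez(n+'0.npz',f=f,K=K,E=Ex); print(n,K.round(1).tolist(),ray(K,Ex,256,192))
s=r.get_state();print(s)
E
```

```text
top [[387.2, 0.0, 254.9], [0.0, 387.2, 190.3], [0.0, 0.0, 1.0]] (array([ 0.41333772, -0.05030504,  1.27368495]), array([ 0.06847759, -0.00312397, -0.9976619 ]))
side [[418.8, 0.0, 257.8], [0.0, 418.8, 192.3], [0.0, 0.0, 1.0]] (array([0.06524405, 0.54487108, 0.92906291]), array([ 0.39469533, -0.51985107, -0.75762053]))
{'time_s': 0.1, 'q': array([69.7156008 , 30.77466141, -0.25513997, 88.16420078,  0.15105182,
       61.15054702, -4.08017628]), 'joint_velocities': array([ 0.01739149, -0.01083219, -0.03866458, -0.08364187,  0.00273302,
       -0.07268464,  0.03040541]), 'joint_efforts': array([ 3.25817062e-03, -5.84559524e+01,  1.05252285e+00, -2.59775931e+01,
        1.27285923e-02,  4.63198463e-03,  1.36112544e-05]), 'tcp_pos': array([ 0.18435884, -0.62276808,  0.2554892 ]), 'ee_rot': array([-1.79911266e+02,  7.97988290e-03,  1.64965307e+01]), 'ft_force': array([-0.24673699,  0.06037403, -1.11665216]), 'moment': array([ 0.02256645,  0.01088134, -0.01193107]), 'gripper_force': 0.0, 'width': 0.08481087652993834}
```

View pics/top0.png

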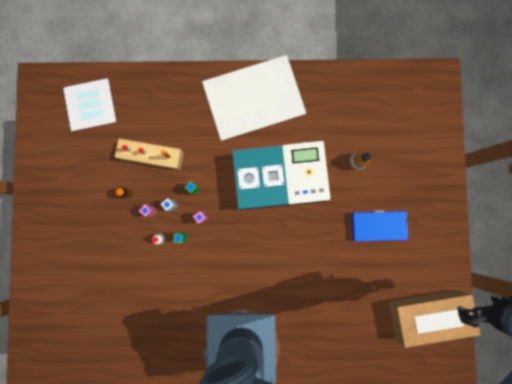

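View pics/side0.png

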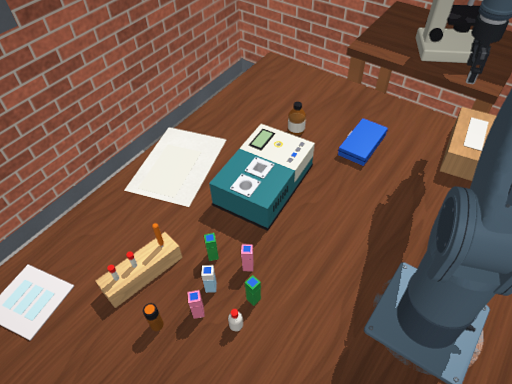

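Top view: vial, orange disc at (120,192); rack at (148,153); photometer at (282,175), with the yellow ring at (309,172), round well at (249,178) and square well at (273,175). There are five square candidates (top / side pixels):
- Pale blue glass, white cap: (168,205) / (208,278). This fits the description.
- Pink: (146,211) / (195,303) and (200,217) / (247,257).
- Green: (191,187) / (210,246) and (179,239) / (253,290).

I'll confirm the choice in one enlarged crop.

Run:
```python
from h import *
t=np.load('top0.npz');s=np.load('side0.npz')
a=cv2.resize(t['f'][130:250,100:220],None,fx=5,fy=5,interpolation=cv2.INTER_CUBIC)[:, :400*600//400]
b=cv2.resize(s['f'][215:335,90:270],None,fx=3,fy=3,interpolation=cv2.INTER_CUBIC)
c1=cv2.resize(t['f'][135:215,225:335],None,fx=3.6,fy=3.6,interpolation=cv2.INTER_CUBIC)
W=np.zeros((600,800,3),np.uint8)
a=cv2.resize(t['f'][130:250,100:220],(400,400),interpolation=cv2.INTER_CUBIC)
W[:400,:400]=a; c1=cv2.resize(t['f'][135:215,225:335],(400,291),interpolation=cv2.INTER_CUBIC);W[:291,400:]=c1
b=cv2.resize(s['f'][215:335,90:270],(400,267),interpolation=cv2.INTER_CUBIC);W[300:567,400:]=b
save('crop1.png',W)
def blobs(d,lo,hi,box,mina=4):
    hsv=cv2.cvtColor(d['f'],cv2.COLOR_RGB2HSV);m=cv2.inRange(hsv,lo,hi);x0,y0,x1,y1=box
    k=np.zeros_like(m);k[y0:y1,x0:x1]=m[y0:y1,x0:x1]
    n,l,st,c=cv2.connectedComponentsWithStats(k)
    return [(c[i].round(2).tolist(),int(st[i][4])) for i in range(1,n) if st[i][4]>=mina]
print('T orange',blobs(t,(4,150,120),(18,255,255),(90,120,220,260)))
print('S orange',blobs(s,(4,150,120),(18,255,255),(80,200,270,340)))
print('T yellow',blobs(t,(20,120,150),(35,255,255),(290,150,330,200)))
print('S yellow',blobs(s,(20,120,150),(35,255,255),(260,120,310,170)))
print('T blue',blobs(t,(100,120,100),(125,255,255),(130,170,220,250)))
print('S blue',blobs(s,(100,120,100),(125,255,255),(180,220,270,310)))
# white cap top
print('T case teal',blobs(t,(85,100,60),(100,255,200),(225,135,340,215),50))
```

```text
T orange [([161.61, 124.92], 805), ([189.67, 146.72], 1146), ([101.8, 144.35], 207), ([123.25, 147.0], 16), ([139.69, 149.77], 13), ([164.91, 153.7], 43), ([97.67, 163.75], 24), ([117.47, 174.03], 272), ([197.65, 178.24], 380), ([122.02, 183.39], 322), ([119.12, 191.35], 60), ([98.31, 195.94], 65), ([202.25, 198.22], 179), ([183.37, 208.93], 57), ([210.65, 211.09], 23), ([157.25, 213.0], 4), ([161.5, 213.75], 4), ([181.36, 226.86], 235), ([120.25, 227.71], 83), ([132.12, 233.12], 32), ([204.97, 237.39], 135), ([163.24, 253.14], 1223)]
S orange [([101.65, 205.42], 79), ([113.85, 217.96], 304), ([140.82, 201.82], 11), ([145.65, 234.35], 2950), ([83.82, 224.55], 11), ([202.89, 225.78], 9), ([207.38, 229.25], 16), ([93.64, 241.0], 42), ([220.77, 238.18], 142), ([263.2, 238.8], 60), ([186.41, 267.51], 541), ([230.17, 242.83], 18), ([228.4, 255.73], 237), ([95.5, 247.5], 4), ([128.64, 251.18], 11), ([127.5, 257.5], 4), ([263.51, 269.02], 87), ([226.12, 277.81], 153), ([255.25, 273.38], 8), ([265.83, 278.08], 24), ([257.01, 320.15], 738), ([200.67, 283.83], 6), ([228.6, 308.13], 277), ([88.1, 309.36], 173), ([130.67, 320.71], 245), ([215.8, 298.8], 5), ([243.11, 300.67], 9), ([183.33, 303.5], 6), ([125.2, 304.6], 5), ([122.65, 320.52], 85), ([208.49, 305.54], 37), ([149.26, 308.73], 84), ([119.21, 318.42], 33), ([177.0, 311.0], 7), ([206.6, 319.93], 15), ([134.52, 328.95], 128), ([165.75, 322.38], 8), ([198.75, 324.92], 12), ([147.5, 324.5], 4), ([220.72, 331.56], 25), ([97.0, 333.49], 35), ([140.4, 333.8], 5), ([185.5, 338.75], 4)]
T yellow []
S yellow [([280.5, 143.1], 10), ([275.57, 144.57], 7)]
T blue [([190.21, 186.5], 28), ([166.5, 204.0], 16), ([144.35, 210.0], 17), ([198.47, 216.87], 15), ([177.59, 237.93], 27)]
S blue [([209.27, 237.49], 41), ([246.54, 248.29], 35), ([207.07, 269.56], 41), ([251.92, 281.63], 52), ([193.28, 295.98], 50)]
T case teal [([259.45, 177.87], 1914)]
```

View pics/crop1.png

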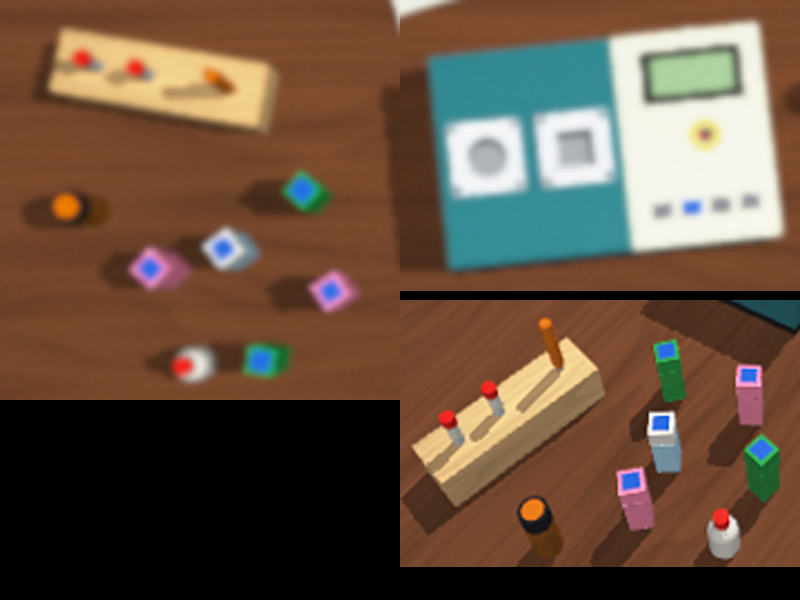

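The crop confirms the target. The white-capped pale blue one at top (166.5,204) / side (207,269.6) is the only square cell with a white cap and blue glass; the others are pink or green. The round well is in the outer (+y) bay and the square well in the inner one.

```bash
cat > m.py <<'E'
from h import *
U=6
def up(f,box):
    x0,y0,x1,y1=box; return cv2.resize(f[y0:y1,x0:x1],None,fx=U,fy=U,interpolation=cv2.INTER_CUBIC)
def topx(p,box): return (np.asarray(p,float)+.5)/U-.5+np.array(box[:2])
def cont(f,box,cond):
    im=up(f,box); hsv=cv2.cvtColor(im,cv2.COLOR_RGB2HSV).astype(int); m=cond(im.astype(int),hsv).astype(np.uint8)
    cs,_=cv2.findContours(m,cv2.RETR_EXTERNAL,cv2.CHAIN_APPROX_NONE)
    if not cs: return None
    c=max(cs,key=cv2.contourArea); return topx(c[:,0],box)
def plane(d,c,z): return np.array([onz(d['K'],d['E'],u,v,z)[:2] for u,v in c])
def rect(P):
    (c,s,a)=cv2.minAreaRect((P*1000).astype(np.float32)); return np.round(c,1),np.round(s,1),round(a,1)
def cen(P):
    M=cv2.moments((P*1000).astype(np.float32)); return np.round([M['m10']/M['m00'],M['m01']/M['m00']],1)
blue=lambda i,h:(h[...,0]>98)&(h[...,0]<128)&(h[...,1]>130)
orange=lambda i,h:(h[...,0]>4)&(h[...,0]<20)&(h[...,1]>190)&(h[...,2]>160)
white=lambda i,h:(h[...,1]<60)&(h[...,2]>150)
yel=lambda i,h:(h[...,0]>18)&(h[...,0]<38)&(h[...,1]>70)&(h[...,2]>140)
E
python3 - <<'E'
from m import *
t=np.load('top0.npz');s=np.load('side0.npz')
def show(n,d,box,cond,z):
    c=cont(d['f'],box,cond)
    if c is None: print(n,None);return
    P=plane(d,c,z);print(n,'cen',cen(P),'rect',*rect(P))
show('cell T',t,(158,195,176,214),blue,.085)
show('cell S',s,(198,260,217,280),blue,.085)
show('cellwb S',s,(198,260,217,276),lambda i,h:blue(i,h)|((h[...,1]<70)&(h[...,2]>190)),.085)
show('cellwb T',t,(158,195,178,214),lambda i,h:blue(i,h)|((h[...,1]<50)&(h[...,2]>150)),.085)
show('vial T',t,(110,182,132,202),orange,.085)
show('vial S',s,(140,298,165,322),orange,.085)
show('ring T',t,(298,162,320,182),yel,.095)
show('ring S',s,(268,134,290,153),yel,.095)
show('ad T',t,(234,164,263,192),lambda i,h:(h[...,1]<70),.098)
show('adsq T',t,(259,162,287,189),lambda i,h:(h[...,1]<70),.098)
show('ad S',s,(228,172,263,198),lambda i,h:(h[...,1]<70),.098)
show('adsq S',s,(243,154,275,181),lambda i,h:(h[...,1]<70),.098)
show('case T',t,(225,135,340,215),lambda i,h:((h[...,0]>80)&(h[...,0]<105)&(h[...,1]>100))|((h[...,1]<60)&(h[...,2]>170)),.095)
show('styl top S',s,(148,220,162,230),orange,.142)
show('styl top T',t,(155,145,170,160),orange,.142)
show('rack T',t,(105,130,195,175),lambda i,h:(h[...,0]>10)&(h[...,0]<25)&(h[...,2]>165)&(h[...,1]<170),.055)
for n,d,b in(('T',t,(158,148,172,158)),('S',s,(148,220,168,246))):
    c=cont(d['f'],b,lambda i,h:(h[...,0]>4)&(h[...,0]<16)&(h[...,1]>170)&(h[...,2]>110));print(n,c.min(0),c.max(0),rect(c/1000),cv2.fitLine(c.astype(np.float32),2,0,.01,.01).ravel())
E
```

```text
cell T cen [460.4 221.4] rect [460.4 221.5] [12.4 12.6] 44.9
cell S cen [460.1 221.3] rect [460.3 221. ] [16.5 16.1] 35.1
cellwb S cen [459.1 222.1] rect [459.  221.9] [27.1 27.4] 36.1
cellwb T cen [460.4 218.7] rect [460.5 218.6] [33.2 33. ] 37.3
vial T cen [501.  366.7] rect [501.2 366.6] [22.2 22.1] 0.9
vial S cen [501.  366.5] rect [501.  366.4] [21.6 21.5] 83.0
ring T cen [ 555.5 -215.1] rect [ 555.5 -215.3] [24.5 23.7] 44.0
ring S cen [ 555.5 -214.6] rect [ 555.4 -214.6] [26.2 26.9] 68.0
ad T cen [538.  -30.6] rect [538.  -30.6] [65.2 65.5] 5.3
adsq T cen [ 545.2 -105. ] rect [ 545.  -105.1] [65.1 65.5] 5.4
ad S cen [537.3 -29.5] rect [537.2 -29.6] [63.3 64.8] 5.7
adsq S cen [ 544.2 -104. ] rect [ 544.2 -104.1] [63.4 65. ] 5.7
case T cen [ 554.8 -207.2] rect [ 555.2 -207.2] [185.4 130.1] 5.4
styl top S cen [610.4 222. ] rect [610.6 222. ] [13.6 15.4] 79.2
styl top T cen [610.  217.8] rect [607.5 215.5] [20.6  9.3] 46.3
rack T cen [625.1 286.9] rect [625.4 287.8] [208.1  64.3] 79.4
T [161.08333333 150.41666667] [168.91666667 156.91666667] (array([164.8, 154. ]), array([9.1, 3.9]), 43.4) [  0.80577487   0.592222   164.8562     153.73967   ]
S [151.41666667 222.08333333] [162.91666667 245.41666667] (array([157.8, 233.6]), array([24.2,  7.2]), 70.0) [  0.32472095   0.94580984 157.52687    233.30266   ]
```

Call:
servo_tool([
  {"slide": [0.028,0.036,0],"yaw": 0.0},
  {"slide": [0.03,0.036,0],"yaw": 0.06},
  {"slide": [0.03,0.036,0],"yaw": 0.12},
  {"slide": [0.03,0.036,0],"yaw": 0.12},
  {"slide": [0.03,0.036,0],"yaw": 0.12},
  {"slide": [0.03,0.036,0],"yaw": 0.12},
  {"slide": [0.03,0.036,0],"yaw": 0.12},
  {"slide": [0.03,0.036,0],"yaw": 0.12},
  {"slide": [0.028,0.035,0],"yaw": 0.12},
  {"slide": [0.004,0.044,0],"yaw": 0.12},
  {"slide": [0.004,0.044,0],"yaw": 0.12},
  {"slide": [0.004,0.044,0],"yaw": 0.12},
], jaw=0, squeeze=40)

```text
time_s: 1.3
tcp_pos: [0.4623, -0.1664, 0.256]
ee_rot: [-180.0, -0.0, 89.0]
ft_force: [0.9, 0.1, -0.5]
width: 0.0853
gripper_force: 0.0
```

Call:
servo_tool([
  {"slide": [0.003,0.044,-0.003],"yaw": 0.117},
  {"slide": [0.003,0.044,-0.003],"yaw": 0},
  {"slide": [0.003,0.044,-0.003],"yaw": 0},
  {"slide": [0.003,0.044,-0.003],"yaw": 0},
  {"slide": [0.003,0.044,-0.003],"yaw": 0},
  {"slide": [0.003,0.044,-0.003],"yaw": 0},
  {"slide": [0.003,0.044,-0.003],"yaw": 0},
  {"slide": [0.003,0.044,-0.003],"yaw": 0},
  {"slide": [0.003,0.044,-0.003],"yaw": 0},
  {"slide": [0.003,0.044,-0.003],"yaw": 0},
  {"slide": [0.003,0.044,-0.003],"yaw": 0},
  {"slide": [0.002,0.03,-0.003],"yaw": 0},
])

```text
time_s: 2.5
tcp_pos: [0.4966, 0.3491, 0.2199]
ee_rot: [-180.0, -0.1, 95.5]
ft_force: [0.2, 0.8, -0.1]
width: 0.0855
gripper_force: 0.0
```

Call:
servo_tool([
  {"slide": [0.002,0.009,0],"yaw": 0},
  {"slide": [0.002,0.009,-0.02],"yaw": 0},
  {"slide": [0,0,-0.03],"yaw": 0},
  {"slide": [0,0,-0.03],"yaw": 0},
  {"slide": [0,0,-0.03],"yaw": 0},
  {"slide": [0,0,-0.02],"yaw": 0},
  {"slide": [0,0,-0.01],"yaw": 0},
  {"slide": [0,0,-0.004],"yaw": 0},
  {"slide": [0,0,0],"yaw": 0},
])

```text
time_s: 3.4
tcp_pos: [0.5018, 0.3635, 0.0765]
ee_rot: [180.0, 0.0, 95.4]
ft_force: [0.2, 0.8, 0.2]
width: 0.0854
gripper_force: 0.0
```

Call:
servo_tool([
  {"slide": [0,0,0],"yaw": 0},
  {"slide": [0,0,0],"yaw": 0},
  {"slide": [0,0,0],"yaw": 0},
  {"slide": [0,0,0],"yaw": 0},
  {"slide": [0,0,0],"yaw": 0},
  {"slide": [0,0,0],"yaw": 0},
  {"slide": [0,0,0],"yaw": 0},
  {"slide": [0,0,0],"yaw": 0},
], jaw=1)

```text
time_s: 4.2
tcp_pos: [0.5018, 0.364, 0.0769]
ee_rot: [180.0, -0.0, 95.4]
ft_force: [-0.9, -0.4, 5.4]
width: 0.029
gripper_force: 39.5
```

Call:
servo_tool([
  {"slide": [0,0,0.01],"yaw": 0},
  {"slide": [0,0,0.03],"yaw": 0},
  {"slide": [0,0,0.04],"yaw": 0},
  {"slide": [0,-0.01,0.035],"yaw": 0},
  {"slide": [0.004,-0.04,0.02],"yaw": 0},
  {"slide": [0.004,-0.044,0],"yaw": 0},
  {"slide": [0.004,-0.044,0],"yaw": 0},
  {"slide": [0.004,-0.044,0],"yaw": 0},
  {"slide": [0.004,-0.044,0],"yaw": 0},
  {"slide": [0.004,-0.044,0],"yaw": 0},
  {"slide": [0.004,-0.044,0],"yaw": 0},
  {"slide": [0.004,-0.04,0],"yaw": 0},
])

```text
time_s: 5.4
tcp_pos: [0.5332, 0.0074, 0.2117]
ee_rot: [180.0, 0.0, 95.3]
ft_force: [0.6, 0.5, 0.1]
width: 0.0291
gripper_force: 39.6
```

Call:
servo_tool([
  {"slide": [0.003,-0.03,0],"yaw": 0},
  {"slide": [0.001,-0.013,0],"yaw": 0},
  {"slide": [0,0,-0.02],"yaw": 0},
  {"slide": [0,0,-0.005],"yaw": 0},
  {"slide": [0,0,0],"yaw": 0},
  {"slide": [0,0,0],"yaw": 0},
])

```text
time_s: 6.0
tcp_pos: [0.5377, -0.032, 0.1868]
ee_rot: [180.0, -0.0, 95.5]
ft_force: [0.4, -0.0, -0.6]
width: 0.029
gripper_force: 39.6
```

```bash
cat > look.py <<'E'
import sys
from h import *
n=sys.argv[1];bx=eval(sys.argv[2]);W=[]
for c,b in zip(('top','side'),bx):
    f,K,E=snap(c);np.savez(f'{n}{c}.npz',f=f,K=K,E=E);x0,y0,x1,y1=b
    W.append(cv2.resize(f[y0:y1,x0:x1],(400,400*(y1-y0)//(x1-x0)),interpolation=cv2.INTER_CUBIC))
h=max(w.shape[0] for w in W);W=[cv2.copyMakeBorder(w,0,h-w.shape[0],0,0,cv2.BORDER_CONSTANT) for w in W]
save(n+'.png',np.hstack(W));s=r.get_state();print(s['tcp_pos'],s['ft_force'])
E
python3 look.py v1 "[(210,130,340,230),(190,110,310,220)]"
```

```text
[ 0.53789066 -0.03244028  0.18698447] [-0.59439627  0.05427923 -1.43999924]
```

View pics/v1.png

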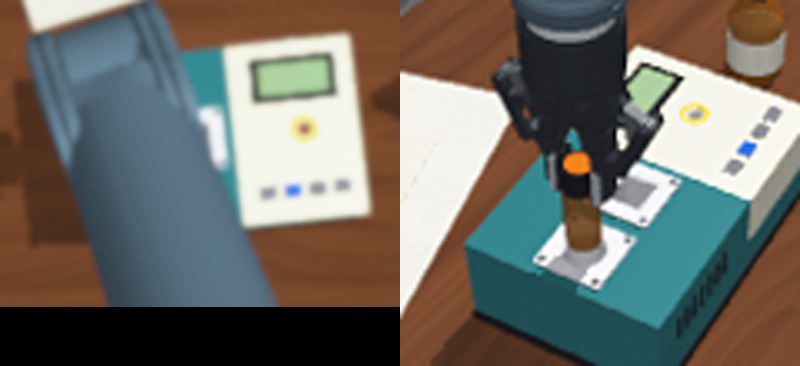

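The crop shows the vial upright in the jaws above the round well (side px about (242,180)). The top view is hidden by the arm. I'll lower slowly and watch the force.

Call:
servo_tool([
  {"slide": [0,0,-0.006],"yaw": 0},
  {"slide": [0,0,-0.006],"yaw": 0},
  {"slide": [0,0,-0.005],"yaw": 0},
  {"slide": [0,0,-0.005],"yaw": 0},
  {"slide": [0,0,0],"yaw": 0},
])

```text
time_s: 6.6
tcp_pos: [0.537, -0.0332, 0.1634]
ee_rot: [-179.9, -0.0, 95.4]
ft_force: [-0.9, -0.7, -0.0]
width: 0.029
gripper_force: 39.6
```

Call:
servo_tool([
  {"slide": [0,0,-0.01],"yaw": 0},
  {"slide": [0,0,-0.01],"yaw": 0},
  {"slide": [0,0,-0.008],"yaw": 0},
  {"slide": [0,0,-0.003],"yaw": 0},
  {"slide": [0,0,-0.002],"yaw": 0},
  {"slide": [0,0,-0.001],"yaw": 0},
  {"slide": [0,0,0],"yaw": 0},
])

```text
time_s: 7.3
tcp_pos: [0.5376, -0.0333, 0.1304]
ee_rot: [180.0, 0.0, 95.4]
ft_force: [0.6, 0.3, -1.1]
width: 0.0288
gripper_force: 39.6
```

Call:
servo_tool([
  {"slide": [0,0,-0.0005],"yaw": 0},
  {"slide": [0,0,-0.0005],"yaw": 0},
  {"slide": [0,0,0],"yaw": 0},
])

```text
time_s: 7.6
tcp_pos: [0.5378, -0.0333, 0.1299]
ee_rot: [180.0, 0.0, 95.4]
ft_force: [-1.4, -0.9, 5.4]
width: 0.0288
gripper_force: 40.2
```

Call:
servo_tool([
  {"slide": [0,0,0],"yaw": 0},
  {"slide": [0,0,0],"yaw": 0},
  {"slide": [0,0,0],"yaw": 0},
  {"slide": [0,0,0],"yaw": 0},
  {"slide": [0,0,0],"yaw": 0},
  {"slide": [0,0,0.02],"yaw": 0},
  {"slide": [0,0,0.03],"yaw": 0},
  {"slide": [0,0,0.03],"yaw": 0},
], jaw=0)

```text
time_s: 8.4
tcp_pos: [0.5371, -0.0331, 0.2099]
ee_rot: [-179.9, -0.0, 95.4]
ft_force: [0.7, 0.0, 0.2]
width: 0.0855
gripper_force: 0.0
```

Call:
servo_tool([
  {"slide": [-0.013,0.043,0],"yaw": 0.09},
  {"slide": [-0.013,0.043,0],"yaw": 0.09},
  {"slide": [-0.013,0.043,0],"yaw": 0.09},
  {"slide": [-0.013,0.043,0],"yaw": 0.09},
  {"slide": [-0.013,0.043,0],"yaw": 0.09},
  {"slide": [-0.012,0.04,0],"yaw": 0.084},
  {"slide": [0,0,-0.03],"yaw": 0},
  {"slide": [0,0,-0.02],"yaw": 0},
  {"slide": [0,0,0],"yaw": 0},
])

```text
time_s: 9.3
tcp_pos: [0.4587, 0.221, 0.1571]
ee_rot: [-179.7, -0.1, 126.0]
ft_force: [0.3, -0.4, -0.2]
width: 0.0854
gripper_force: 0.0
```

Call:
servo_tool([
  {"slide": [0,0,0],"yaw": 0},
  {"slide": [0,0,-0.03],"yaw": 0},
  {"slide": [0,0,-0.03],"yaw": 0},
  {"slide": [0,0,-0.015],"yaw": 0},
  {"slide": [0,0,-0.008],"yaw": 0},
  {"slide": [0,0,0],"yaw": 0},
  {"slide": [0,0,0],"yaw": 0},
])

```text
time_s: 10.0
tcp_pos: [0.4612, 0.2222, 0.0774]
ee_rot: [179.9, 0.0, 126.0]
ft_force: [0.2, 0.7, 0.3]
width: 0.085
gripper_force: 0.0
```

Call:
servo_tool([
  {"slide": [0,0,0],"yaw": 0},
  {"slide": [0,0,0],"yaw": 0},
  {"slide": [0,0,0],"yaw": 0},
  {"slide": [0,0,0],"yaw": 0},
  {"slide": [0,0,0],"yaw": 0},
  {"slide": [0,0,0],"yaw": 0},
  {"slide": [0,0,0],"yaw": 0},
  {"slide": [0,0,0],"yaw": 0},
  {"slide": [0,0,0],"yaw": 0},
], jaw=1)

```text
time_s: 10.9
tcp_pos: [0.4607, 0.2218, 0.0765]
ee_rot: [180.0, 0.0, 126.0]
ft_force: [-1.0, -1.0, 5.3]
width: 0.0256
gripper_force: 42.0
```

Call:
servo_tool([
  {"slide": [0,0,0.01],"yaw": 0},
  {"slide": [0,0,0.035],"yaw": 0},
  {"slide": [0,0,0.045],"yaw": 0},
  {"slide": [0,0,0.045],"yaw": 0},
  {"slide": [0,-0.02,0.035],"yaw": -0.054},
  {"slide": [0.009,-0.043,0],"yaw": -0.08},
  {"slide": [0.013,-0.043,0],"yaw": -0.08},
  {"slide": [0.013,-0.043,0],"yaw": -0.08},
  {"slide": [0.013,-0.043,0],"yaw": -0.08},
  {"slide": [0.013,-0.043,0],"yaw": -0.08},
  {"slide": [0.012,-0.043,0],"yaw": -0.08},
  {"slide": [0.011,-0.043,0],"yaw": 0},
])

```text
time_s: 12.1
tcp_pos: [0.5445, -0.1009, 0.2467]
ee_rot: [180.0, -0.0, 95.3]
ft_force: [0.6, 0.5, -0.6]
width: 0.0257
gripper_force: 41.4
```

Call:
servo_tool([
  {"slide": [0,-0.005,0],"yaw": 0},
  {"slide": [0,0,-0.03],"yaw": 0},
  {"slide": [0,0,-0.02],"yaw": 0},
  {"slide": [0,0,-0.01],"yaw": 0},
  {"slide": [0,0,0],"yaw": 0},
  {"slide": [0,0,0],"yaw": 0},
])

```text
time_s: 12.7
tcp_pos: [0.5449, -0.1039, 0.1871]
ee_rot: [180.0, -0.0, 95.4]
ft_force: [0.5, -0.3, 0.2]
width: 0.0253
gripper_force: 41.4
```

Lined up at (0.545, -0.104); bottom is about 12 mm over the mouth. Lowering.

Call:
servo_tool([
  {"slide": [0,0,-0.006],"yaw": 0},
  {"slide": [0,0,-0.006],"yaw": 0},
  {"slide": [0,0,-0.005],"yaw": 0},
  {"slide": [0,0,-0.005],"yaw": 0},
  {"slide": [0,0,0],"yaw": 0},
])

```text
time_s: 13.2
tcp_pos: [0.544, -0.1042, 0.1635]
ee_rot: [-179.9, -0.0, 95.4]
ft_force: [-0.2, -0.4, -0.3]
width: 0.0255
gripper_force: 41.4
```

Call:
servo_tool([
  {"slide": [0,0,-0.01],"yaw": 0},
  {"slide": [0,0,-0.01],"yaw": 0},
  {"slide": [0,0,-0.007],"yaw": 0},
  {"slide": [0,0,-0.003],"yaw": 0},
  {"slide": [0,0,-0.002],"yaw": 0},
  {"slide": [0,0,-0.002],"yaw": 0},
  {"slide": [0,0,-0.001],"yaw": 0},
  {"slide": [0,0,0],"yaw": 0},
])

```text
time_s: 14.0
tcp_pos: [0.5447, -0.1042, 0.1296]
ee_rot: [180.0, 0.0, 95.4]
ft_force: [-0.4, 0.3, 0.6]
width: 0.0256
gripper_force: 41.5
```

Call:
servo_tool([
  {"slide": [0,0,-0.0005],"yaw": 0},
  {"slide": [0,0,-0.0005],"yaw": 0},
  {"slide": [0,0,0],"yaw": 0},
])

```text
time_s: 14.3
tcp_pos: [0.5448, -0.1042, 0.1295]
ee_rot: [180.0, 0.0, 95.4]
ft_force: [-3.6, 0.9, 11.1]
width: 0.0256
gripper_force: 43.0
```

Call:
servo_tool([
  {"slide": [0,0,0],"yaw": 0},
  {"slide": [0,0,0],"yaw": 0},
  {"slide": [0,0,0],"yaw": 0},
  {"slide": [0,0,0],"yaw": 0},
  {"slide": [0,0,0],"yaw": 0},
  {"slide": [0,0,0.02],"yaw": 0},
  {"slide": [0,0,0.03],"yaw": 0},
  {"slide": [-0.02,0,0.03],"yaw": 0},
  {"slide": [-0.04,0.04,0],"yaw": 0},
  {"slide": [-0.04,0.04,0],"yaw": 0},
  {"slide": [0,0.05,0],"yaw": 0},
  {"slide": [0,0.05,0],"yaw": 0},
], jaw=0)

```text
time_s: 15.5
tcp_pos: [0.4529, 0.067, 0.2086]
ee_rot: [180.0, 0.1, 95.3]
ft_force: [0.9, 0.8, 0.3]
width: 0.0854
gripper_force: 0.0
```

```bash
python3 look.py c1 "[(210,130,340,230),(190,110,310,220)]"
python3 - <<'E'
from m import *
t=np.load('c1top.npz');s=np.load('c1side.npz')
for n,p in(('vial',(.5376,-.030,.138)),('cell',(.5447,-.1045,.138))):
    for c,d in(('T',t),('S',s)):
        q=proj(d['K'],d['E'],p).round().astype(int);b=(q[0]-9,q[1]-9,q[0]+10,q[1]+10)
        k=cont(d['f'],b,orange if n=='vial' else blue)
        print(n,c,q, None if k is None else cen(plane(d,k,.138)))
# stylus: handle axis from the first pictures
t=np.load('top0.npz');s=np.load('side0.npz')
hc=lambda i,h:(h[...,0]>4)&(h[...,0]<16)&(h[...,1]>170)&(h[...,2]>110)
# axis lines -> planes, intersect
N=[]
for d,b in((t,(158,148,172,158)),(s,(148,220,168,246))):
    vx,vy,x,y=cv2.fitLine(cont(d['f'],b,hc).astype(np.float32),2,0,.01,.01).ravel()
    o,a=ray(d['K'],d['E'],x-5*vx,y-5*vy);_,c=ray(d['K'],d['E'],x+5*vx,y+5*vy);n=np.cross(a,c);n/=np.linalg.norm(n);N.append((n,n@o))
for z in(.0,.055,.07,.105,.14):
    A=np.array([N[0][0],N[1][0]]);rhs=np.array([k[1] for k in N])-A[:,2]*z
    print(z,np.linalg.solve(A[:,:2],rhs).round(4))
# rack hole from rack geometry
c=cont(t['f'],(105,130,195,175),lambda i,h:(h[...,0]>10)&(h[...,0]<25)&(h[...,2]>165)&(h[...,1]<170));P=plane(t,c,.055)
print(cv2.boxPoints(cv2.minAreaRect((P*1000).astype(np.float32))))
for nm,bx in(('t1',(133,143,147,157)),('t2',(117,140,129,154))):
    k=cont(t['f'],bx,lambda i,h:((h[...,0]<6)|(h[...,0]>172))&(h[...,1]>170)&(h[...,2]>140));print(nm,None if k is None else cen(plane(t,k,.105)))
for nm,bx in(('t1',(122,249,138,268)),('t2',(103,262,120,282))):
    k=cont(s['f'],bx,lambda i,h:((h[...,0]<6)|(h[...,0]>172))&(h[...,1]>170)&(h[...,2]>140));print(nm,None if k is None else cen(plane(s,k,.102)))
E
```

```text
[0.45345891 0.07401009 0.20926422] [ 0.17434512 -0.36227709  0.02023036]
vial T [248 176] [536.3 -31. ]
vial S [244 174] None
cell T [273 174] [ 545.2 -104.3]
cell S [259 156] [ 541.1 -108.2]
0.0 [0.6121 0.2216]
0.055 [0.6121 0.2214]
0.07 [0.6121 0.2213]
0.105 [0.6122 0.2212]
0.14 [0.6122 0.2211]
[[574.599   191.45186]
 [637.7843  179.60005]
 [676.1527  384.15295]
 [612.9674  396.00476]]
t1 [625.4 297.8]
t2 [634.6 346.9]
t1 [626.6 300.3]
t2 [636.1 349.5]
```

View pics/c1.png

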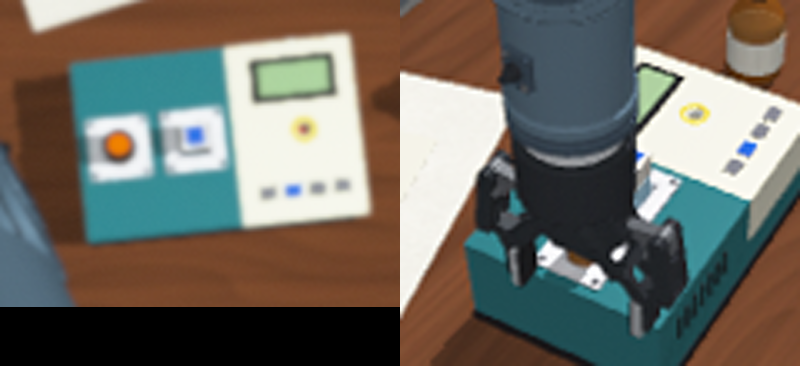

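The top crop shows both standards in their wells: vial at top px (248,177) and cell at (273,174), level with the expected seated heights. Next I fetch the stylus at (0.612, 0.221).

Call:
servo_tool([
  {"slide": [0.032,0.029,0],"yaw": 0},
  {"slide": [0.032,0.029,0],"yaw": 0},
  {"slide": [0.032,0.029,0],"yaw": 0},
  {"slide": [0.032,0.029,0],"yaw": 0},
  {"slide": [0.031,0.029,0],"yaw": 0},
  {"slide": [0,0,0],"yaw": 0},
  {"slide": [0,0,0],"yaw": 0},
])

```text
time_s: 16.3
tcp_pos: [0.6128, 0.2118, 0.2075]
ee_rot: [-179.9, -0.0, 95.4]
ft_force: [0.3, -0.6, 0.1]
width: 0.0857
gripper_force: 0.0
```

Call:
servo_tool([
  {"slide": [-0.0005,0.009,0],"yaw": 0},
  {"slide": [0,0,-0.03],"yaw": 0},
  {"slide": [0,0,-0.03],"yaw": 0},
  {"slide": [0,0,-0.02],"yaw": 0},
  {"slide": [0,0,-0.012],"yaw": 0},
  {"slide": [0,0,-0.006],"yaw": 0},
  {"slide": [0,0,0],"yaw": 0},
  {"slide": [0,0,0],"yaw": 0},
])

```text
time_s: 17.1
tcp_pos: [0.6129, 0.2207, 0.1114]
ee_rot: [179.9, -0.0, 95.4]
ft_force: [0.0, 0.3, -0.2]
width: 0.0853
gripper_force: 0.0
```

Call:
servo_tool([
  {"slide": [0,0,0],"yaw": 0},
  {"slide": [0,0,0],"yaw": 0},
  {"slide": [0,0,0],"yaw": 0},
  {"slide": [0,0,0],"yaw": 0},
  {"slide": [0,0,0],"yaw": 0},
  {"slide": [0,0,0],"yaw": 0},
  {"slide": [0,0,0],"yaw": 0},
  {"slide": [0,0,0],"yaw": 0},
  {"slide": [0,0,0],"yaw": 0},
  {"slide": [0,0,0],"yaw": 0},
], jaw=1, squeeze=60)

```text
time_s: 18.1
tcp_pos: [0.6123, 0.2205, 0.1104]
ee_rot: [180.0, -0.0, 95.4]
ft_force: [-0.2, -0.3, 2.8]
width: 0.0124
gripper_force: 58.4
```

Call:
servo_tool([
  {"slide": [0,0,0.015],"yaw": 0},
  {"slide": [0,0,0.03],"yaw": 0},
  {"slide": [0,0,0.04],"yaw": 0},
  {"slide": [0,0,0.04],"yaw": 0},
  {"slide": [0,-0.02,0.02],"yaw": 0},
  {"slide": [-0.006,-0.044,0],"yaw": 0},
  {"slide": [-0.006,-0.044,0],"yaw": 0},
  {"slide": [-0.006,-0.044,0],"yaw": 0},
  {"slide": [-0.006,-0.044,0],"yaw": 0},
  {"slide": [-0.006,-0.044,0],"yaw": 0},
  {"slide": [-0.006,-0.044,0],"yaw": 0},
  {"slide": [-0.006,-0.044,0],"yaw": 0},
])

```text
time_s: 19.3
tcp_pos: [0.5698, -0.1092, 0.2563]
ee_rot: [180.0, 0.0, 95.4]
ft_force: [1.2, 0.0, -0.5]
width: 0.0126
gripper_force: 58.7
```

Call:
servo_tool([
  {"slide": [-0.006,-0.044,0],"yaw": 0},
  {"slide": [-0.006,-0.044,0],"yaw": 0},
  {"slide": [-0.003,-0.019,0],"yaw": 0},
  {"slide": [0,0,-0.025],"yaw": 0},
  {"slide": [0,0,-0.015],"yaw": 0},
  {"slide": [0,0,0],"yaw": 0},
  {"slide": [0,0,0],"yaw": 0},
])

```text
time_s: 20.0
tcp_pos: [0.5555, -0.2135, 0.2157]
ee_rot: [-180.0, -0.0, 95.5]
ft_force: [-0.1, 0.3, -0.0]
width: 0.0125
gripper_force: 58.7
```

```bash
python3 look.py p1 "[(210,130,340,230),(240,90,320,170)]"
python3 - <<'E'
from h import *
s=np.load('p1side.npz')
p=r.get_state()['tcp_pos']
for z in(-.1,-.05,-.04):print(z,proj(s['K'],s['E'],p+[0,0,z]))
print(proj(s['K'],s['E'],[.5555,-.2149,.095]))
E
```

```text
[ 0.55608127 -0.21382295  0.21636583] [ 1.03645942 -0.4101535  -0.31272211]
-0.1 [277.7353195  138.25260545]
-0.05 [278.03091538 124.79057305]
-0.04 [278.09235572 121.99245624]
[277.98620423 143.61837142]
```

View pics/p1.png

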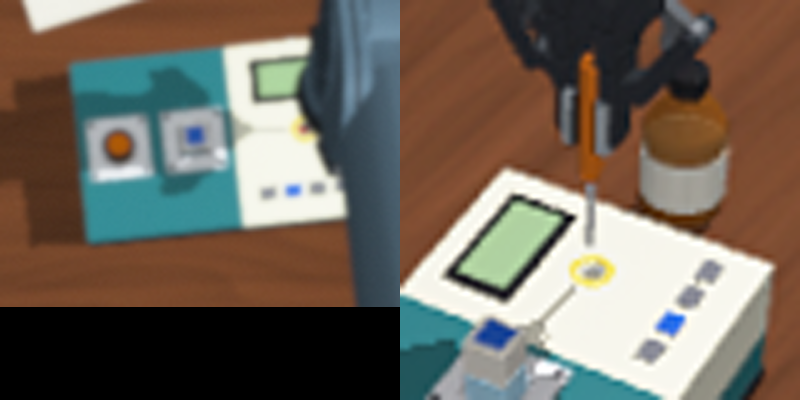

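The side crop shows the pin tip at px (278,138.6), against a predicted (277.7,138.3). It is directly above the ring at (278.4,144), so the stylus hangs straight. I'll lower it into the hole.

Call:
servo_tool([
  {"slide": [0,-0.001,-0.005],"yaw": 0},
  {"slide": [0,0,-0.006],"yaw": 0},
  {"slide": [0,0,-0.006],"yaw": 0},
  {"slide": [0,0,-0.005],"yaw": 0},
  {"slide": [0,0,-0.004],"yaw": 0},
  {"slide": [0,0,0],"yaw": 0},
  {"slide": [0,0,0],"yaw": 0},
])

```text
time_s: 20.8
tcp_pos: [0.5553, -0.2155, 0.1892]
ee_rot: [-180.0, -0.0, 95.4]
ft_force: [-0.5, 0.0, -0.2]
width: 0.0124
gripper_force: 58.7
```

Call:
servo_tool([
  {"slide": [0,0,-0.003],"yaw": 0},
  {"slide": [0,0,-0.003],"yaw": 0},
  {"slide": [0,0,-0.002],"yaw": 0},
  {"slide": [0,0,0],"yaw": 0},
  {"slide": [0,0,0],"yaw": 0},
])

```text
time_s: 21.3
tcp_pos: [0.5553, -0.2156, 0.1814]
ee_rot: [-180.0, 0.0, 95.4]
ft_force: [-0.2, 0.2, 1.7]
width: 0.0125
gripper_force: 58.9
```

Call:
servo_tool([
  {"slide": [0,0,-0.001],"yaw": 0},
  {"slide": [0,0,-0.001],"yaw": 0},
  {"slide": [0,0,-0.001],"yaw": 0},
  {"slide": [0,0,0],"yaw": 0},
  {"slide": [0,0,0],"yaw": 0},
])

```text
time_s: 21.8
tcp_pos: [0.5554, -0.2156, 0.1784]
ee_rot: [180.0, 0.0, 95.4]
ft_force: [-1.5, 0.1, 3.3]
width: 0.0126
gripper_force: 59.1
```

Call:
servo_tool([
  {"slide": [0,0,-0.001],"yaw": 0},
  {"slide": [0,0,-0.001],"yaw": 0},
  {"slide": [0,0,-0.0005],"yaw": 0},
  {"slide": [0,0,0],"yaw": 0},
  {"slide": [0,0,0],"yaw": 0},
])

```text
time_s: 22.3
tcp_pos: [0.5555, -0.2156, 0.1762]
ee_rot: [180.0, 0.0, 95.4]
ft_force: [-1.5, 0.5, 7.0]
width: 0.0127
gripper_force: 59.6
```

Call:
servo_tool([
  {"slide": [0,0,-0.0005],"yaw": 0},
  {"slide": [0,0,0],"yaw": 0},
  {"slide": [0,0,0],"yaw": 0},
])

```text
time_s: 22.6
tcp_pos: [0.5556, -0.2156, 0.176]
ee_rot: [180.0, 0.0, 95.4]
ft_force: [-2.3, 0.6, 9.2]
width: 0.0126
gripper_force: 59.8
```

Call:
servo_tool([
  {"slide": [0,0,-0.0005],"yaw": 0},
  {"slide": [0,0,0],"yaw": 0},
  {"slide": [0,0,0],"yaw": 0},
  {"slide": [0,0,0],"yaw": 0},
  {"slide": [0,0,0],"yaw": 0},
  {"slide": [0,0,0],"yaw": 0},
])

```text
time_s: 23.2
tcp_pos: [0.5557, -0.2156, 0.1759]
ee_rot: [180.0, 0.0, 95.4]
ft_force: [-2.4, 0.8, 12.1]
width: 0.0124
gripper_force: 60.2
```

```bash
python3 look.py f1 "[(210,130,340,230),(210,80,320,200)]"
```

```text
[ 0.55574123 -0.21565783  0.17588418] [-3.05059623e+00 -1.18230507e-02  1.18423688e+01]
```

View pics/f1.png

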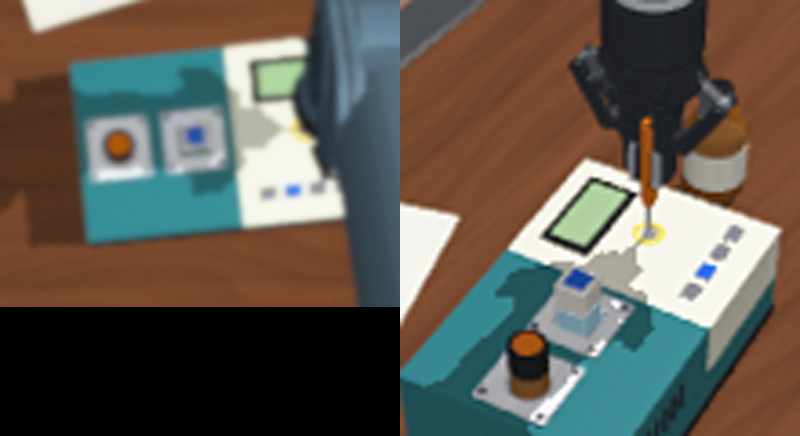

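The final crop shows the stylus pin in the yellow-ringed hole (side px about (278,144)) and both standards seated. The push is steady at 12 N against the button's end stop, so I'm handing in.

```bash
python3 -c "
from cell import r
print(r.job_done())"
```

```text
the job is handed in; nothing more can be done
None
```

I handed in the job after about 23 s of robot time: both standards are home in their wells and let go, and the gripped stylus is holding the calibration button down at its end stop with about 12 N.

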